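# Unclip a microscope lamp base and remove its spent battery

### The job

Take the spent battery out of the teal lamp base: squeeze the two sky-blue snap tabs of its grey cover towards each other to release it, lift the cover off and set it down, not dropped, flat with its tabs up in the black tray. Then lift the black battery out and put it in the red box; let go of everything at the end and do not disturb the slide box, jar or spare objective.

Things in the scene. Friction and masses are not known exactly. Their poses are not given: they have to be found in the camera images.
- lamp_base: Teal plastic lamp base lying upside down, 104 x 130 x 50 mm (x, y, z), immovable. Origin: centre of its underside on the desk; z up, long side along y. Its top has a well, open 62 mm along x and 110 mm along y, closed by the cover; at both x ends the rim is a 6 mm thick lip with a recess beneath, where the cover's hooks catch.
- well_floor (a point): Centre of the well's floor, 23 mm above the desk; axes of the lamp base. Four corner ledges, reaching in to 20 mm from the centre along x and 47 mm along y, carry the cover; between them the well is clear over its full 110 mm along y.
- cover: Grey clip-in plate 59 x 107 x 5 mm (x, y, z), about 74 g with tabs. Origin: centre of the plate's underside, z up. At the start it lies in the well, top flush with the lamp base, axes parallel to the base's, 1.5 mm play all round. Amid each long edge stands a sky-blue tab. Laid on a flat floor it stands on the tabs' hooks, origin 7.5 mm up.
- tab_a (a joint): Inward travel (m) of the sprung tab on the cover's +x side: 0 at rest, 0.007 at its stop. It slides straight inward, 2 N to start, 5.5 N at the stop, and springs back. Its hook lets go at about 0.004 (0.006 at worst): squeeze both tabs to their stops together (outer faces then 44 mm apart) and the cover lifts straight up, held by its tabs.
- tab_b (a joint): The same for the tab on the cover's -x side.
- tab_a_grip (a point): Outer face of the +x tab, mid-width, 11 mm above the plate's top: where a finger presses. The tab is 24 mm wide (y), 4 mm thick (x) and rises 22 mm above the plate's top; below the plate its hook reaches 5.5 mm farther out and 7.5 mm below the plate's underside.
- tab_b_grip (a point): The same point on the -x tab, 58 mm from it at rest.
- battery: Black block battery with a brass band, 26.5 x 48.5 x 17.5 mm (x, y, z), about 46 g. Origin: centre of its underside, z up. It lies on the well floor under the cover, long side along the base's y within 2 degrees, up to 6 mm off-centre along y, free space at both y ends; 6 mm high ribs beside its long sides keep it in place along x.
- tray_in (a point): Centre of the inner floor (4 mm above the desk) of the black tray; axes are the tray's. The tray is 150 x 180 x 15 mm (x, y, z), walls 4 mm, immovable.
- waste_box_in (a point): Centre of the inner floor (4 mm above the desk) of the red box for spent batteries; axes are the box's. The box is 140 x 140 x 55 mm, walls 4 mm, open at the top, immovable. Tray and box may change sides.
- slide_box: Closed white slide box with a blue seam, 75 x 95 x 30 mm; bystander. Origin: centre of its underside.
- jar: Amber specimen jar with blue cap, 46 mm across, 62 mm tall; bystander. Origin: centre of its underside.
- objective: Dark grey spare objective lens with a blue ring, standing on end, 28 mm across, 38 mm tall; bystander. Origin: centre of its underside.
Not all that is in view belongs to the job. Leave any brown or purple look-alike of the cover alone.

How it is judged:
By the outcome, as a careful person would: the job done as asked, in the order asked, and still so for the second after the job is handed in, with the robot touching nothing.
It also fails if it takes over 51 s, if anything falls off the work surface, if the arm or the gripper's body presses on something with over 40 N, if the wrist force passes 120 N, or if a joint passes its speed limit or range.

### The arm

A 6-joint arm with a two-finger parallel gripper is mounted at the origin on the work surface. World frame = base frame: x ahead of the robot, y to its left, z up, the work surface at z = 0. Lengths are in m, angles in rad, forces in N, time in s.
With the tool pointing down it reaches from about 0.275 to 1 m from the base axis. Payload 8.4 kg.
Tool frame: the origin (TCP) lies on the centre line of the jaws, within the pads' length; the fingertips stand 17 mm ahead of it and the grasp point (between the pads) lies 2 mm behind it (bot.tcp_to_tips is the z of the fingertips in the tool frame, in m); z points along the fingers, y is the line along which they close (so a half turn about z gives the same grasp; the last joint's range is limited). The gripper opens to 85 mm and grips with 20 to 120 N. Pads are 22 mm wide; open, the fingers measure 114 mm over their backs; the gripper's body (76 mm by 85 mm) begins 54 mm behind the grasp point. The pads swing forward as they close: fully open they stand 13 mm farther back than shut.
Start: joints at [-1.322, 0.353, 1.633, -0, 1.155, -0.002], TCP at [0.155, -0.605, 0.248] pointing down, gripper open.
Joint ranges: [-2.63, 2.63], [-0.92, 2.1], [0.06, 2.66], [-1.3, 4.44], [0, 2.69], [-3.02, 3.02]. Speed limits (rad/s): [2.22, 2.22, 2.79, 3.14, 3.14, 3.14].

### API

Orientations are given as a unit quaternion [x, y, z, w].
In Python, from workcell import bot, hand, kinematics, get_obs, vision, hand_in gives the robot as it stands. The module is installed in compiled form; this text tells all that it offers. Calls block until the motion is done:
- bot.reach(position, orientation): joint-space move of the TCP to a pose.
- bot.servo_line(position, ori=None, velocity=0.15): straight line of the TCP; ori=None keeps the orientation; velocity is the mean speed in m/s.
- bot.goto_joints(angles): joint-space move.
- hand.move_gripper(opening, strength=None): finger opening in m; strength is the grip in N (None keeps the last); returns when the fingers have stopped.
- bot.dwell(seconds).
- kinematics.solve_ik(position, orientation): joint angles nearest the present ones, or None.
- get_obs(): the state.
- vision.read_camera(name): name is "scene" or "top"; returns a dict with "frame" (420x560x3 uint8, red, green, blue), "intrinsics" (3x3 intrinsics, pixels), "view" (4x4, takes a point from world to camera coordinates). Camera axes: x right, y down, z forward; pixel columns grow to the right and rows downward; lengths in m; the calibration is good to about 2 mm. A picture is of the moment at which its call begins. There is no depth.
A pose or a line that the arm cannot do raises bot.IKError and nothing moves.
- hand_in(): hands the job in; it is judged then, once.
The state is a dict: "time_s": time; "joint_pos": joint angles; "joint_vel": joint speeds; "joint_efforts": joint torques, N m; "position": TCP position; "orientation": TCP orientation; "wrist_force": force on the tool from outside, world axes, zero at the start; "ft_torque": the same for the moment, N m; "gripper_width": finger opening in m; "grip_force": force on a finger pad.
Only numpy, scipy, OpenCV 4.12 (cv2) and the standard library are available. Lean on these libraries where they do the work, as an engineer would, in place of code of your own. Each camera call takes 0.05 s, during which the arm holds its last target. There are 200 camera calls.

## Working session

There is one attempt and no reset: what is moved stays moved. The work goes in short steps, each a Python script; the robot and the scene stay as the last script left them, time stands still between calls to the robot, and variables do not carry over. Pictures are saved under pics/ and viewed, at most 10 in all, crops included, and the job is handed in when it is done.

```bash
mkdir -p pics
python3 - <<'E'
from workcell import bot,hand,get_obs,vision
import cv2,numpy as np,pickle
d={}
for n in("scene","top"):
    r=vision.read_camera(n);d[n]=r
    cv2.imwrite(f"pics/{n}0.png",cv2.cvtColor(r["frame"],cv2.COLOR_RGB2BGR))
    print(n,r["intrinsics"].tolist(),np.round(r["view"],4).tolist())
pickle.dump(d,open("d0.pkl","wb"))
o=get_obs();print(o["time_s"],o["position"],o["orientation"],o["gripper_width"],bot.tcp_to_tips)
E
```

```text
scene [[533.3936563259562, 0.0, 285.41537372937637], [0.0, 533.3936563259562, 204.78001589720017], [0.0, 0.0, 1.0]] [[0.2486, 0.9686, -0.0007, -0.1568], [0.7731, -0.1989, -0.6023, -0.3974], [-0.5835, 0.1492, -0.7983, 1.3483], [0.0, 0.0, 0.0, 1.0]]
top [[458.91697027693414, 0.0, 273.15966460574816], [0.0, 458.91697027693414, 210.13446809743834], [0.0, 0.0, 1.0]] [[-0.0236, -0.9996, 0.0141, -0.0066], [-0.9825, 0.0206, -0.1849, 0.5613], [0.1845, -0.0182, -0.9827, 0.7823], [0.0, 0.0, 0.0, 1.0]]
0.1 [ 0.15500692 -0.60496161  0.24759192] [ 9.92144140e-01  1.25097764e-01 -1.02009648e-04 -7.37331368e-04] 0.08527497729748933 0.017
```

View pics/scene0.png

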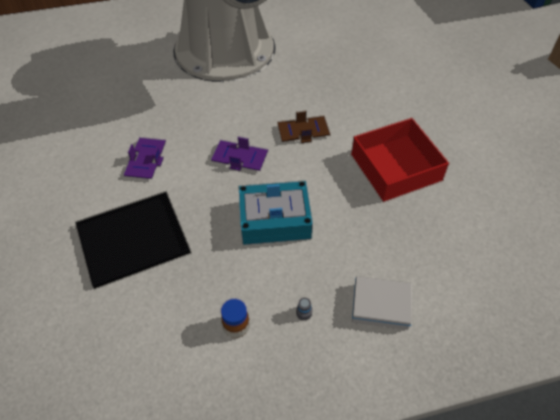

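View pics/top0.png

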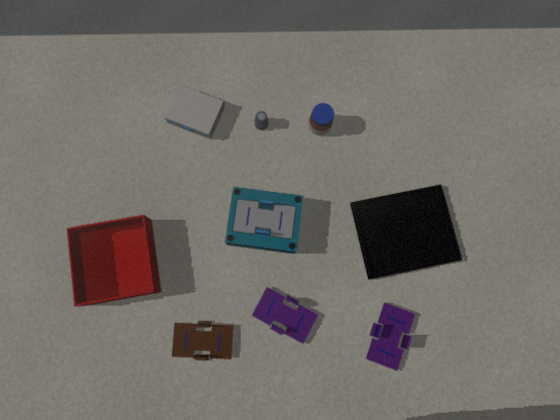

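Candidates in the top view: grey cover in the teal base at (264,218), purple look-alikes at (285,315) and (390,337), and a brown one at (203,341). By the description it is the grey one with sky-blue tabs at (264,218). The red box is at (113,260), the black tray at (405,232), the slide box at (196,111), the objective at (261,120) and the jar at (321,118). I'll check the choice in a crop and measure.

```bash
cat > h.py <<'E'
import cv2,numpy as np
def ray(r,uv):
    V=r["view"];R=V[:3,:3];c=-R.T@V[:3,3]
    d=R.T@np.linalg.solve(r["intrinsics"],[uv[0],uv[1],1.]);return c,d
def onz(r,uv,z):
    c,d=ray(r,uv);return (c+d*(z-c[2])/d[2])
def tri(ra,ua,rb,ub):
    A=np.zeros((3,3));b=np.zeros(3)
    for r,u in((ra,ua),(rb,ub)):
        c,d=ray(r,u);d/=np.linalg.norm(d);P=np.eye(3)-np.outer(d,d);A+=P;b+=P@c
    return np.linalg.solve(A,b)
def blobs(m,amin=30):
    cs,_=cv2.findContours(m.astype(np.uint8),cv2.RETR_EXTERNAL,cv2.CHAIN_APPROX_NONE)
    return sorted([c for c in cs if cv2.contourArea(c)>=amin],key=cv2.contourArea,reverse=True)
def rectz(r,c,z):
    p=np.array([onz(r,q[0],z)[:2] for q in c],np.float32)
    return cv2.minAreaRect(p*1000)
def hsv(r): return cv2.cvtColor(r["frame"],cv2.COLOR_RGB2HSV)
def ctr(c):
    m=cv2.moments(c);return m["m10"]/m["m00"],m["m01"]/m["m00"]
E
python3 - <<'E'
from h import *
import pickle
d=pickle.load(open("d0.pkl","rb"))
crops=[]
for n,(x0,y0) in(("top",(220,180)),("scene",(230,175))):
    r=d[n];H=hsv(r)
    crops.append(cv2.resize(r["frame"][y0:y0+80,x0:x0+90],None,fx=4.4,fy=4.4,interpolation=cv2.INTER_NEAREST))
    h,s,v=H[...,0],H[...,1],H[...,2]
    roi=np.zeros(h.shape,bool);roi[y0:y0+80,x0:x0+90]=1
    teal=(h>=88)&(h<=98)&(s>150)&roi
    print(n,"teal",[(np.round(ctr(c),1),cv2.contourArea(c),cv2.boundingRect(c)) for c in blobs(teal)][:2])
    plate=(s<70)&(v>90)&roi
    base=blobs(teal)[0];fill=np.zeros(h.shape,np.uint8);cv2.drawContours(fill,[cv2.convexHull(base)],-1,1,-1)
    pl=cv2.morphologyEx((plate&(fill>0)).astype(np.uint8),cv2.MORPH_CLOSE,np.ones((3,3)))
    pts=np.vstack(blobs(pl,40))
    print("plate",rectz(r,pts,.05), "base top",rectz(r,base,.05))
    tab=(h>=99)&(h<=112)&(s>110)&(fill>0)
    for c in blobs(tab,8): print(" tab",np.round(ctr(c),1),cv2.contourArea(c),cv2.boundingRect(c))
    if n=="top":
        m=(v<25);m[:,:340]=0;m[300:]=0;m[:150]=0;print("tray",rectz(r,blobs(m)[0],.015))
        m=((h<8)|(h>172))&(s>150)&(v>60);m[:,180:]=0;m[315:]=0;print("box",rectz(r,blobs(m)[0],.055))
cv2.imwrite("pics/crop.png",cv2.cvtColor(np.hstack(crops),cv2.COLOR_RGB2BGR))
E
```

```text
top teal [(array([267.3, 222. ]), 1270.0, (227, 189, 75, 63))]
plate ((546.9320678710938, -2.3560791015625), (106.80510711669922, 58.34101486206055), 81.10527038574219) base top ((544.90478515625, -1.8422622680664062), (127.26558685302734, 105.02592468261719), 81.29552459716797)
 tab [266.  203.1] 65.5 (259, 200, 15, 8)
 tab [261.9 232.3] 61.5 (255, 229, 14, 8)
tray ((523.3222045898438, -268.78204345703125), (147.1209259033203, 180.18370056152344), 10.222718238830566)
box ((477.6776123046875, 271.6917419433594), (139.4260711669922, 139.13238525390625), 8.917973518371582)
scene teal [(array([274.7, 221.6]), 1800.0, (240, 183, 71, 61))]
plate ((551.6273803710938, -1.0043678283691406), (108.5508041381836, 60.895835876464844), 81.33717346191406) base top ((566.9496459960938, -3.7660980224609375), (125.66584014892578, 128.00039672851562), 81.26039123535156)
 tab [273.  189.7] 134.0 (266, 184, 15, 13)
 tab [275.7 213. ] 92.5 (270, 208, 13, 11)
```

View pics/crop.png

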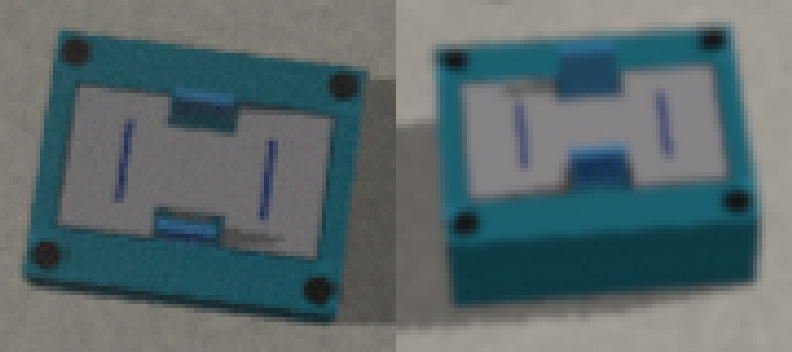

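The crop confirms the grey plate with two sky-blue tabs in the teal base; tab top strips are at (267,201) and (262.5,232) in the top view, (273.4,186.4) and (276,210) in the scene view. Moving over it.

```bash
cat >> h.py <<'E'
def q(psi): p=np.radians(psi)/2; return [np.cos(p),np.sin(p),0,0]
def st(get_obs,t=""):
    o=get_obs();print(t,round(o["time_s"],2),np.round(o["position"],4),"F",np.round(o["wrist_force"],1),"w",round(o["gripper_width"],4),"gf",np.round(o["grip_force"],1))
E
python3 - <<'E'
from h import *
from workcell import bot,hand,get_obs,vision,kinematics
import pickle
d=pickle.load(open("d0.pkl","rb"));t,s=d["top"],d["scene"]
A=tri(t,(267,201.1),s,(273.4,186.4));B=tri(t,(262.5,231.8),s,(275.9,210.2))
print(A,B,onz(t,(264.75,216.45),.072),onz(s,(274.65,198.3),.072))
C=np.array([.549,-.002])
Q=q(81.1);print(kinematics.solve_ik([*C,.15],Q))
bot.reach([*C,.15],Q);bot.servo_line([*C,.075]);st(get_obs)
for n in("scene","top"):
    cv2.imwrite(f"pics/{n}1.png",cv2.cvtColor(vision.read_camera(n)["frame"],cv2.COLOR_RGB2BGR))
a=cv2.imread("pics/scene1.png")[130:250,200:340];cv2.imwrite("pics/c1.png",cv2.resize(a,None,fx=5,fy=5))
E
```

```text
[ 0.56442377 -0.00620159  0.11937256] [0.52947023 0.00400778 0.00068041] [ 0.5463151  -0.00362515  0.072     ] [ 0.55470995 -0.00061122  0.072     ]
[-6.37519684e-03  3.53066878e-01  1.88361043e+00 -4.44089210e-16
  9.04915347e-01  1.48959107e-01]
 3.33 [ 0.5493 -0.0022  0.0753] F [ 0.7 -0.8  0.1] w 0.0855 gf 0.0
```

View pics/c1.png

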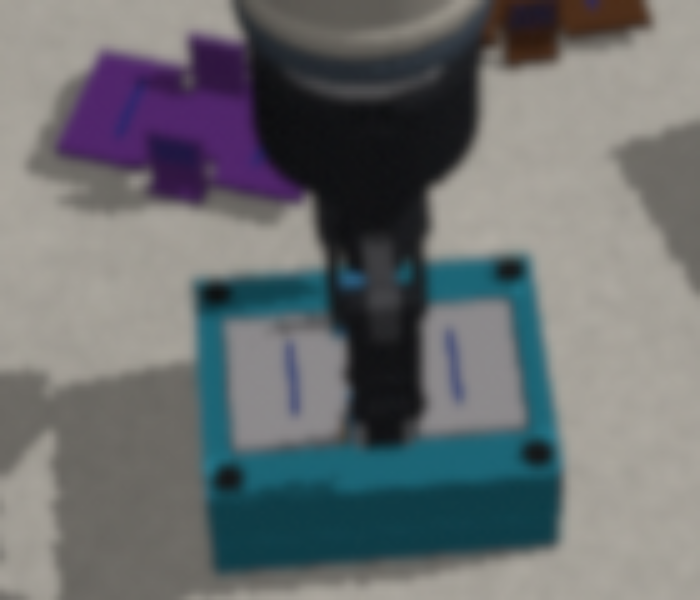

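The finger pair straddles the tabs, centred on them (far tab visible both sides of the finger at crop (350,280) and (405,272)). Closing.

Run:
```python
from h import *
from workcell import bot,hand,get_obs
p=get_obs()["position"][:2]
p=[.549,-.002]
bot.servo_line([*p,.0715]);st(get_obs,"down")
for w in(.064,.058,.052,.047,.040):
    hand.move_gripper(w,30);st(get_obs,w)
```

```text
down 3.67 [ 0.5491 -0.002   0.0718] F [-0.6 -1.   0.9] w 0.0853 gf 0.0
0.064 4.03 [ 0.549  -0.002   0.0715] F [-0.  -0.2 -0.7] w 0.0643 gf 0.0
0.058 4.26 [ 0.549  -0.002   0.0715] F [ 0.1 -0.3  0.9] w 0.0579 gf 0.8
0.052 4.49 [ 0.5493 -0.002   0.0717] F [-0.1  0.1  4. ] w 0.0524 gf 3.5
0.047 4.72 [ 0.5493 -0.002   0.0718] F [-0.5  0.2  5.3] w 0.0471 gf 4.7
0.04 4.95 [ 0.5492 -0.002   0.0723] F [-3.1 -1.  13. ] w 0.0427 gf 29.0
```

Run:
```python
from h import *
from workcell import bot,hand,get_obs,vision
p=[.549,-.002]
for z in(.074,.080,.095): bot.servo_line([*p,z],velocity=.05);st(get_obs,z)
bot.servo_line([*p,.17]);st(get_obs)
cv2.imwrite("pics/c2.png",cv2.resize(cv2.cvtColor(vision.read_camera("scene")["frame"],cv2.COLOR_RGB2BGR)[60:260,180:380],None,fx=3,fy=3))
```

```text
0.074 5.2 [ 0.5489 -0.002   0.0739] F [-0.5 -0.4 -0.4] w 0.0424 gf 30.9
0.08 5.47 [ 0.5492 -0.002   0.0803] F [-0.6 -0.2 -1.3] w 0.042 gf 30.9
0.095 5.92 [ 0.5493 -0.002   0.0955] F [-0.6 -0.9 -0.6] w 0.0426 gf 30.9
 6.57 [ 0.5485 -0.002   0.1694] F [-0.5 -0.7 -1.5] w 0.0423 gf 30.8
```

View pics/c2.png

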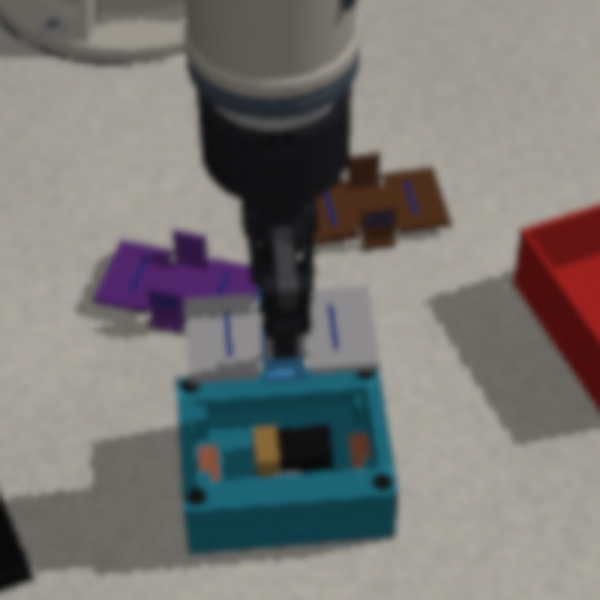

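The cover hangs level from the gripper, and the battery (black with a brass band) is visible in the well. Next, the tray.

Run:
```python
from h import *
from workcell import bot,hand,get_obs,vision
T=[.5235,-.269]
bot.reach([*T,.15],q(100.2));st(get_obs)
bot.servo_line([*T,.05],velocity=.12);bot.dwell(.2);st(get_obs)
f0=np.mean([get_obs()["wrist_force"][2]]);z=.046
while z>.034:
    bot.servo_line([*T,z],velocity=.03);f=get_obs()["wrist_force"][2]
    print(round(z,4),round(f,1),end="; ")
    if f-f0>3: break
    z-=.001
st(get_obs,"touch")
cv2.imwrite("pics/c3.png",cv2.resize(cv2.cvtColor(vision.read_camera("scene")["frame"],cv2.COLOR_RGB2BGR)[130:300,50:230],None,fx=3.3,fy=3.3))
```

```text
7.67 [ 0.5234 -0.2682  0.1495] F [ 0.1  0.5 -0.6] w 0.0422 gf 30.9
 8.85 [ 0.5239 -0.2692  0.0508] F [-0.7  0.2 -1. ] w 0.0422 gf 30.9
0.046 -0.7; 0.045 -0.4; 0.044 -0.4; 0.043 -1.1; 0.042 -1.0; 0.041 -1.2; 0.04 -0.8; 0.039 -0.7; 0.038 9.5; touch 11.13 [ 0.5235 -0.269   0.0388] F [-2.5  0.6  9.5] w 0.0426 gf 31.6
```

View pics/c3.png

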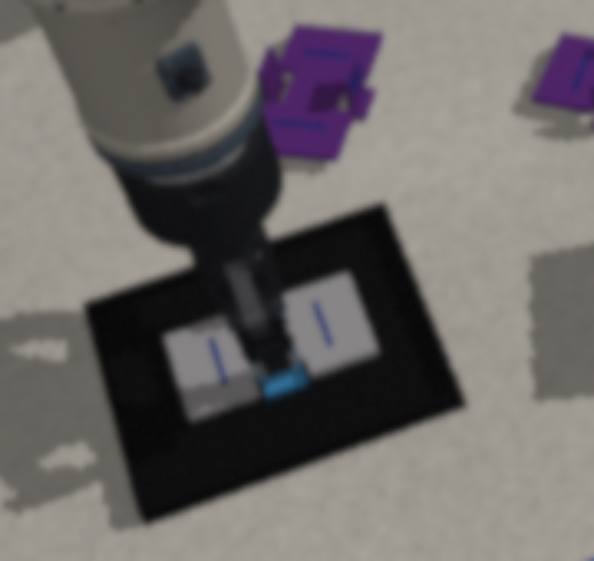

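Contact came at the expected height, with the cover flat and centred in the tray. Releasing in small steps, then looking at the cover and battery.

Run:
```python
from h import *
from workcell import bot,hand,get_obs,vision
import pickle
T=[.5235,-.269]
for w in(.046,.050,.054,.058,.062,.075): hand.move_gripper(w,20);st(get_obs,w)
bot.servo_line([*T,.14]);st(get_obs)
bot.reach([.44,-.33,.20],q(90));
d={n:vision.read_camera(n) for n in("top","scene")};pickle.dump(d,open("d1.pkl","wb"))
I=[cv2.resize(d["top"]["frame"][175:285,220:470],None,fx=3.2,fy=3.2),cv2.resize(d["scene"]["frame"][160:250,210:340],(800,248))] 
I[1]=cv2.resize(d["scene"]["frame"][170:250,70:320],(800,248))
cv2.imwrite("pics/c4.png",cv2.cvtColor(np.vstack(I),cv2.COLOR_RGB2BGR))
```

```text
0.046 11.4 [ 0.5237 -0.2691  0.0382] F [-0.6  0.2  3.3] w 0.0463 gf 5.1
0.05 11.62 [ 0.5233 -0.2689  0.0378] F [-0.3 -0.3 -0.2] w 0.0501 gf 4.0
0.054 11.83 [ 0.5234 -0.269   0.0379] F [ 0.5  0.4 -1.1] w 0.0542 gf 3.0
0.058 12.05 [ 0.5235 -0.269   0.0379] F [-0.2 -0.4 -0.5] w 0.0578 gf 0.7
0.062 12.27 [ 0.5236 -0.269   0.0381] F [ 0.4  0.1 -0.6] w 0.062 gf 0.0
0.075 12.55 [ 0.5235 -0.269   0.038 ] F [-1.2 -1.   0.3] w 0.0751 gf 0.0
 13.38 [ 0.523  -0.2687  0.1393] F [-0.2 -0.1 -0.7] w 0.075 gf 0.0
```

View pics/c4.png

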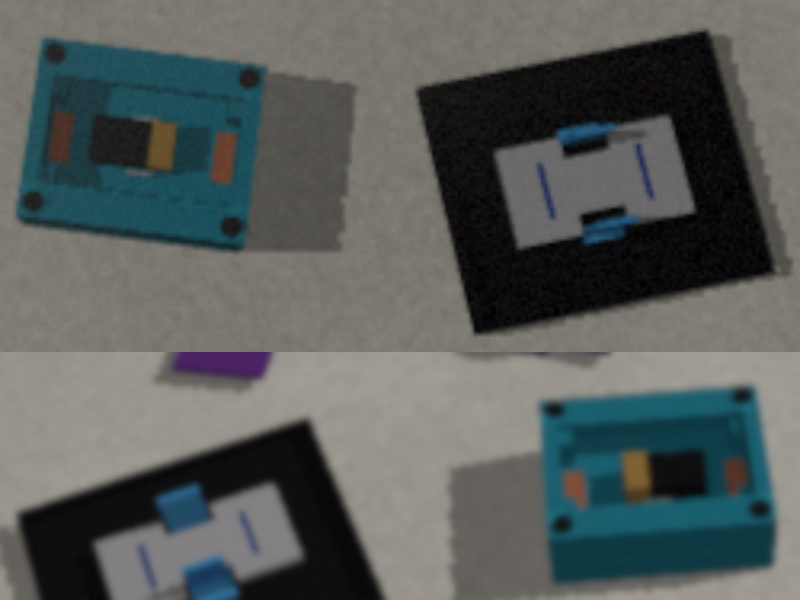

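The cover lies flat in the tray, tabs up. The battery is at top-view pixels x 248–275, y 211–229, with its brass band at the right end. Computing its centre and grasping it along its length.

Run:
```python
from h import *
from workcell import bot,hand,get_obs,vision
import pickle
t=pickle.load(open("d1.pkl","rb"))["top"];H=hsv(t);h,s,v=[H[...,i].astype(int) for i in range(3)]
m=((v<55)&(s<120))|((h>12)&(h<28)&(s>90)&(v>70))
k=np.zeros(m.shape,bool);k[207:233,246:278]=1
m=cv2.morphologyEx((m&k).astype(np.uint8),cv2.MORPH_OPEN,np.ones((3,3)))
c=blobs(m,50);R=rectz(t,np.vstack(c),.0405);print([cv2.boundingRect(x) for x in c],R)
a=np.radians(-8.9);ex=np.array([np.cos(a),np.sin(a)]);ey=np.array([-ex[1],ex[0]])
C=np.array([.549,-.002]);d=np.array(R[0])/1000+[.0015,.0005]-C
print("offset in base axes",d@ex,d@ey)
P=C+ey*np.clip(d@ey,-.007,.007);print(P)
hand.move_gripper(.062,30)
bot.reach([*P,.14],q(171.1));st(get_obs)
bot.servo_line([*P,.06],velocity=.15);bot.dwell(.15);st(get_obs)
f0=get_obs()["wrist_force"][2]
for z in(.055,.050,.047,.044):
    bot.servo_line([*P,z],velocity=.05);st(get_obs,z)
    if get_obs()["wrist_force"][2]-f0>4: break
```

```text
[(248, 211, 27, 17)] ((546.7713012695312, 3.659273147583008), (47.90559768676758, 27.088760375976562), 81.97505187988281)
offset in base axes -0.0016728286279268667 0.005972377410036339
[0.54992399 0.00390047]
 15.66 [0.5501 0.0031 0.1402] F [ 0.9 -0.7 -0.2] w 0.0623 gf 0.0
 16.49 [0.5508 0.0038 0.0611] F [0.8 0.3 0.5] w 0.0622 gf 0.0
0.055 16.74 [0.5498 0.004  0.055 ] F [ 0.5 -0.2  0. ] w 0.0618 gf 0.0
0.05 16.99 [0.5496 0.004  0.0496] F [-0.4 -0.8 -0.4] w 0.0624 gf 0.0
0.047 17.24 [0.5498 0.0039 0.0468] F [ 0.4 -0.4 -0.8] w 0.0624 gf 0.0
0.044 17.49 [0.5498 0.0039 0.0438] F [0.6 0.2 1.1] w 0.0622 gf 0.0
```

Run:
```python
from h import *
from workcell import bot,hand,get_obs,vision
p=[.5499,.0039]
hand.move_gripper(.054,30);st(get_obs)
hand.move_gripper(.040,40);st(get_obs)
for z in(.050,.08,.17): bot.servo_line([*p,z],velocity=.08);st(get_obs,z)
cv2.imwrite("pics/c5.png",cv2.resize(cv2.cvtColor(vision.read_camera("scene")["frame"],cv2.COLOR_RGB2BGR)[60:260,180:380],None,fx=3,fy=3))
```

```text
17.74 [0.55   0.0039 0.0441] F [ 0.   0.  -0.4] w 0.054 gf 0.0
 17.96 [0.55   0.0039 0.0443] F [-0.5 -0.5  4.9] w 0.0471 gf 41.7
0.05 18.21 [0.5502 0.0039 0.0504] F [-0.6 -0.  -0.5] w 0.0475 gf 41.2
0.08 18.73 [0.5502 0.0039 0.0806] F [-0.7 -1.4 -0.6] w 0.0474 gf 41.2
0.17 20.01 [0.5495 0.0039 0.1694] F [ 0.2 -0.2 -1.1] w 0.047 gf 41.2
```

View pics/c5.png

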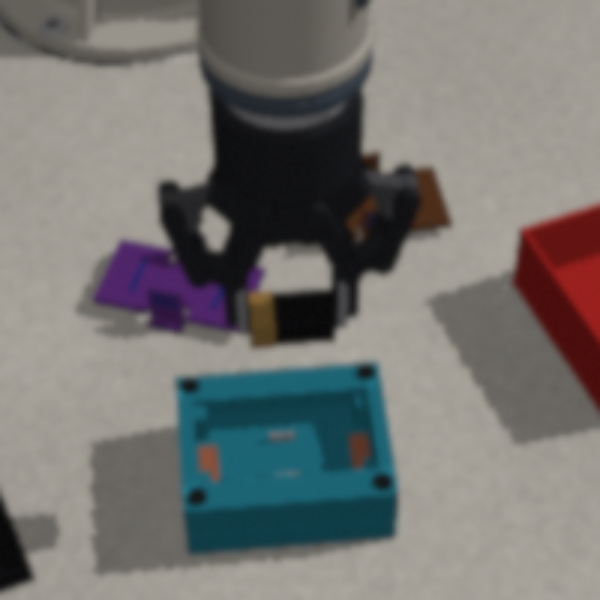

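The battery is gripped level. Placing it in the red box, then releasing and checking.

Run:
```python
from h import *
from workcell import bot,hand,get_obs,vision
P=[.479,.272]
bot.reach([*P,.17],q(188.9));st(get_obs)
bot.servo_line([*P,.036],velocity=.13);bot.dwell(.15);st(get_obs)
f0=get_obs()["wrist_force"][2];z=.032
while z>.021:
    bot.servo_line([*P,z],velocity=.03);f=get_obs()["wrist_force"][2]
    if f-f0>3: break
    z-=.0015
st(get_obs,"touch")
hand.move_gripper(.050,20);hand.move_gripper(.066);st(get_obs)
bot.servo_line([*P,.16]);bot.reach([.36,.02,.28],q(90));st(get_obs)
bot.dwell(.3)
I=[cv2.resize(vision.read_camera(n)["frame"],(400,300)) for n in("top","scene")]
cv2.imwrite("pics/c6.png",cv2.cvtColor(np.hstack(I),cv2.COLOR_RGB2BGR))
```

```text
21.13 [0.4793 0.2712 0.1699] F [ 0.6 -0.1 -0.4] w 0.0474 gf 41.2
 22.47 [0.4795 0.2722 0.0368] F [0.4 0.1 0.8] w 0.0469 gf 41.1
touch 24.0 [0.4792 0.2721 0.0253] F [-2.7 -1.2 11.1] w 0.0475 gf 42.4
 24.52 [0.479  0.272  0.0244] F [ 0.8 -0.1 -0.2] w 0.0661 gf 0.0
 26.73 [0.3603 0.0203 0.2797] F [ 0.9 -1.1  0.5] w 0.066 gf 0.0
```

View pics/c6.png

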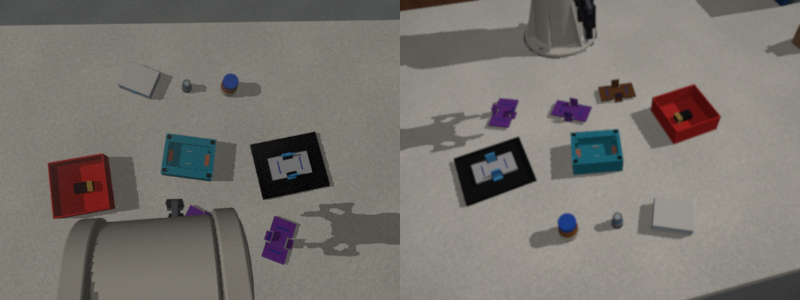

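The battery lies in the red box (top half-scale (83,187)), the cover lies flat in the tray with tabs up (290,165), and the slide box, jar and objective are undisturbed. Handing in.

```bash
python3 -c "
from workcell import hand_in
print(hand_in())"
```

```text
the job is handed in; nothing more can be done
None
```

The job is handed in: the cover lies flat with its tabs up in the black tray, the battery is in the red box, everything has been let go, the slide box, jar and objective look undisturbed, and it took about 27 s.

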